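Free the seized bolt of the dome-stake holder

TASK

Two stake holders are screwed to the metalsmith's bench, each with a rusted slide bolt worked by an upright knob; free the one on the holder that carries the round, domed stake so that the stake can be changed. Take its knob and work the bolt back and forth, at least three times about 20 mm out and fully home again, then draw it all the way out to its stop, let go and leave it there. Leave the bolt of the other holder, with the square flat stake, as it is.

Things in the scene. Friction and masses are not known exactly. Their poses are not given: they have to be found in the camera images.
- dome_holder: The holder to work on, fixed: iron base plate 250 x 80 x 12 mm; at one end a socket block (64 mm square, 52 high) with a round mushroom-shaped steel stake (68 mm across, top at 117). Origin: centre of the plate's underside, on the bench. Its x axis runs along the plate away from the stake (at x = -85 mm), the way the bolt is drawn: to the robot's left, within 20 degrees. z up.
- dome_knob (a point): Point on the axis of this holder's knob, 62 mm above the bench, a good height to grip; moves with the bolt. The knob is an upright rusty cylinder, 24 mm in diameter, from 26 to 82 mm above the bench, at x = 35 mm in the holder's frame when home, 95 mm when fully drawn. Nothing near it but the stake stands higher than 34 mm. Axes as the holder's.
- dome_bolt (a joint): How far the domed-stake holder's bolt is drawn out, in m: 0 fully home, 0.060 at its stop (fully drawn). It starts 0 to 8 mm out. Stiff: it takes about 7 N to move, plus 4 N for each 0.1 m/s, both ways, and stays where it is left.
- flat_knob (a point): The same point on the knob of the other holder, which is to be left alone: same plate, block, knob and bolt, but its stake has a square flat head, 60 x 60 mm. One holder stands to the robot's left, the other to its right, either way round.

How it is judged:
By the outcome, as a careful person would: the job done as asked, in the order asked, and still so for the second after the job is handed in, with the robot touching nothing.
It also fails if it takes over 35 s, if anything falls off the work surface, if the arm or the gripper's body presses on something with over 40 N, if the wrist force passes 120 N, or if a joint passes its speed limit or range.

ROBOT

A 6-joint arm with a two-finger parallel gripper is mounted at the origin on the work surface. World frame = base frame: x ahead of the robot, y to its left, z up, the work surface at z = 0. Lengths are in m, angles in rad, forces in N, time in s.
With the tool pointing down it reaches from about 0.3 to 0.875 m from the base axis. Payload 6.4 kg.
Tool frame: the origin (TCP) lies at the very end of the fingers, on their centre line; the grasp point (between the pads) lies 19 mm behind it (hold_point_z is the distance from the TCP to the grasp point, in m); z points along the fingers, y is the direction in which the jaws open and shut (so a half turn about z gives the same grasp; the last joint's range is limited). The gripper opens to 85 mm and grips with 20 to 120 N. Pads are 22 mm wide; open, the fingers measure 114 mm over their backs; the gripper's body (76 mm by 85 mm) begins 54 mm behind the grasp point. The pads swing forward as they close: fully open they stand 13 mm farther back than shut.
Start: joints at [1.115, 0.181, 1.607, -0, 1.354, -0.206], TCP at [0.142, 0.557, 0.231] pointing down, gripper open.
Joint ranges: [-2.99, 2.99], [-0.89, 2.07], [0.3, 2.58], [-1.14, 4.28], [0, 2.63], [-3.12, 3.12]. Speed limits (rad/s): [2.57, 2.57, 3.01, 3.14, 3.14, 3.14].

INTERFACE

Orientations are given as [roll, pitch, yaw] about the fixed x, y, z axes, in that order (R = Rz(yaw) Ry(pitch) Rx(roll)).
In Python, from rig import get_state, grab_frame, camera_params, close_job, hold_point_z gives the robot as it stands.
- The arm moves only by the tool drive_tool, never from a script. Its argument "moves" is a list of rows, each a list of 7 numbers: the turn, a rotation vector about the tool's x, y, z in rad, then the shift along the tool's x, y, z in mm, then the opening, from 0 (shut) to 1 (fully open). In form: [[wx, wy, wz, x, y, z, gripper], ...]. A call has 1 to 12 rows; each row is the pose to reach, as a shift and turn from the pose commanded when the call began, along the tool's axes at that moment; what a row does not reach only later rows make up. A row lasts 1/12 s, in which the tool goes at most 41.7 mm and 7.16 degrees, less where a joint would pass 70% of its speed; a pose out of reach is approached as far as the arm can. A call with a gripper value outside its range is refused whole. The fingers move at their own pace and stop on an object; "force" is the grip in N (left out, the last holds). Time passes only in rows, so rows that repeat a pose let the fingers close. It gives the time, the measured TCP pose, the force and the opening at its end, in the units of the state.
- get_state(): the state, without advancing time (a new reading comes with each control period).
- grab_frame(name): name is "scene" or "side" or "wrist"; returns (picture, depth): 400x640x3 uint8, red, green, blue; 400x640 float32, m along the optical axis (not along the pixel's ray), 0 where there is no reading.
- camera_params(name): a dict with "mtx" (3x3 intrinsics, pixels), "extrinsics" (4x4, takes a point from camera to world coordinates); the wrist camera has in their place "tool_from_camera" (4x4, takes a point from camera to tool coordinates, whose origin is the TCP and whose axes are the flange's). Camera axes: x right, y down, z forward; pixel columns grow to the right and rows downward; lengths in m; the calibration is good to about 2 mm. The wrist camera is an equidistant fisheye: a pixel r from the principal point sees the ray r / f radians off the axis. A picture is of the moment at which its call begins: read the wrist's pose just before it. camera_params takes no time and is no camera call.
- close_job(): hands the job in, once; it reports no verdict.
The state is a dict: "time_s": time; "q": joint angles; "qvel": joint speeds; "effort": joint torques, N m; "eef_pos": TCP position; "tcp_rot": TCP orientation; "ft_force": force on the tool from outside, world axes, zero at the start; "torque": the same for the moment, N m; "finger_gap": finger opening in m.
Only numpy, scipy, OpenCV 4.12 (cv2) and the standard library are available. Lean on these libraries where they do the work, as an engineer would, in place of code of your own. Each camera call takes 0.05 s, during which the arm holds its last target. There are 200 camera calls.

## Working session

There is one attempt and no reset: what is moved stays moved. The work goes in short steps, Python scripts to look and compute and a tool call to move; the robot and the scene stay as the last step left them, time stands still between calls to the robot, and variables do not carry over. Pictures are saved under pics/ and viewed, about 8 in all and at most 12, crops included, and the job is handed in when it is done.

Besides the shell and the picture viewer there is one more tool, called by a JSON object that holds its "method" and its "body", one argument or row to a line. drive_tool: Moves the arm, as the interface text tells. Its arguments: {"type":"object","properties":{"moves":{"type":"array","items":{"type":"array","items":{"type":"number"}}},"force":{"type":"number"}},"required":["moves"]}

```bash
mkdir -p pics; ls; python3 - <<'E'
from rig import *
import cv2,numpy as np
s=get_state();print(s['eef_pos'],s['tcp_rot'],s['finger_gap'],hold_point_z)
p,d=grab_frame("scene");np.savez('scene.npz',p=p,d=d);cv2.imwrite('pics/scene.png',p[:,:,::-1])
p2,d2=grab_frame("side");np.savez('side.npz',p=p2,d=d2);cv2.imwrite('pics/side.png',p2[:,:,::-1])
for n in("scene","side"):print(camera_params(n))
E
```

```text
pics
[0.14184587 0.55664752 0.23037819] [-3.13985194e+00 -3.82982744e-04  2.89180737e+00] 0.08560402280142256 0.0187
{'mtx': array([[367.00088765,   0.        , 317.53278667],
       [  0.        , 367.00088765, 197.36086448],
       [  0.        ,   0.        ,   1.        ]]), 'extrinsics': array([[-0.75243612,  0.54945863, -0.36322872,  0.80243677],
       [ 0.65852149,  0.61602507, -0.43227602,  0.33115775],
       [-0.01375979, -0.564454  , -0.82534983,  0.66751768],
       [ 0.        ,  0.        ,  0.        ,  1.        ]])}
{'mtx': array([[365.78760217,   0.        , 321.5562208 ],
       [  0.        , 365.78760217, 199.57923991],
       [  0.        ,   0.        ,   1.        ]]), 'extrinsics': array([[ 0.90496947, -0.31777377,  0.28293126,  0.28220217],
       [-0.42546834, -0.67999862,  0.59714199, -0.4476574 ],
       [ 0.0026368 , -0.66077357, -0.75058067,  0.66445647],
       [ 0.        ,  0.        ,  0.        ,  1.        ]])}
```

View pics/scene.png

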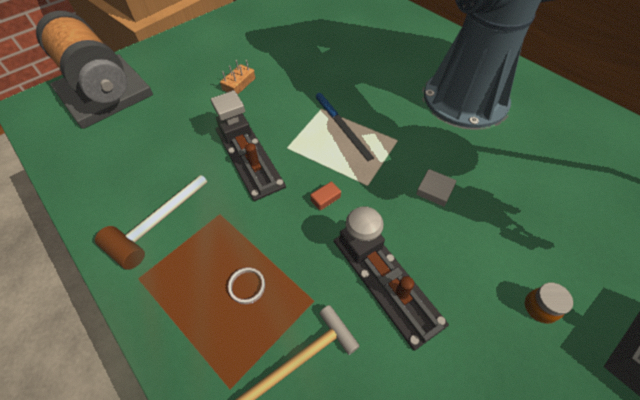

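View pics/side.png

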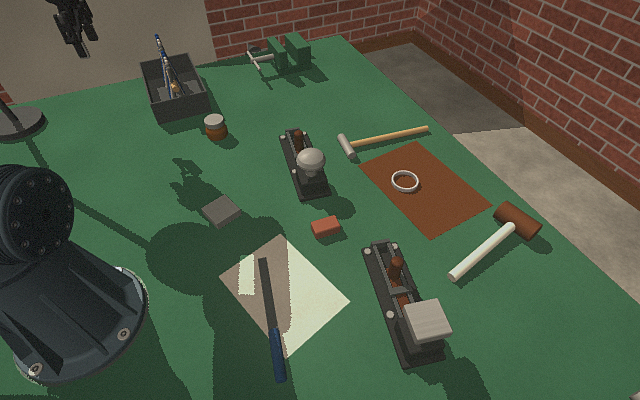

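The scene view shows the domed holder with its stake at (365,225) and knob at (403,288). The flat holder's knob is at (252,155). The side view shows the dome stake at (311,160), with its knob behind it at (298,138). Next I'll locate the knob and the plate axis from depth.

```bash
cat > h.py <<'E'
import numpy as np,cv2
from rig import *
def cloud(n,f=None):
    z=np.load(f or n+'.npz');p,d=z['p'],z['d'];c=camera_params(n);K=c['mtx'];E=c['extrinsics']
    v,u=np.mgrid[:400,:640]
    P=np.stack([(u-K[0,2])/K[0,0]*d,(v-K[1,2])/K[1,1]*d,d],-1)@E[:3,:3].T+E[:3,3]
    P[d==0]=np.nan
    return p,P
E
python3 - <<'E'
from h import *
for n,kb,sb in(("scene",(385,265,425,310),(335,200,390,250)),("side",(285,120,312,152),(290,140,330,185))):
    p,P=cloud(n)
    hsv=cv2.cvtColor(p,cv2.COLOR_RGB2HSV)
    rust=((hsv[...,0]<14)|(hsv[...,0]>172))&(hsv[...,1]>90)
    m=np.zeros((400,640),bool);m[kb[1]:kb[3],kb[0]:kb[2]]=1
    k=P[m&rust&(P[...,2]>.05)&(P[...,2]<.1)]
    print(n,'knob',len(k),np.nanmedian(k,0),np.nanmin(k,0),np.nanmax(k,0))
    t=k[k[:,2]>.076];print(' top',len(t),t.mean(0) if len(t) else '')
    m[:]=0;m[sb[1]:sb[3],sb[0]:sb[2]]=1
    s=P[m&(P[...,2]>.09)&(P[...,2]<.13)]
    # sphere-ish / circle centre: bounding
    print(' stake',len(s),s.min(0),s.max(0),(s.min(0)+s.max(0))/2)
# plate from scene: points z .006-.04 near
p,P=cloud("scene")
m=np.zeros((400,640),np.uint8);m[200:355,325:455]=1
q=P[(m>0)&(P[...,2]>.008)&(P[...,2]<.035)]
r=cv2.minAreaRect((q[:,:2]*1000).astype(np.float32));print(len(q),r)
E
```

```text
scene knob 218 [0.5490051  0.25273472 0.0780286 ] [0.53451535 0.24056993 0.05035891] [0.55617414 0.2628587  0.08298838]
 top 132 [0.54572972 0.25145151 0.07953399]
 stake 1012 [0.49472424 0.09670665 0.09019134] [0.55837178 0.16276512 0.11777094] [0.52654801 0.12973589 0.10398114]
side knob 59 [0.5415429  0.24480645 0.07922007] [0.53360427 0.23578455 0.05212848] [0.55375452 0.25787046 0.08496594]
 top 41 [0.543043   0.24602366 0.08082665]
 stake 548 [0.4924175  0.09211362 0.09134189] [0.55804733 0.15418454 0.12001847] [0.52523242 0.12314908 0.10568018]
5163 ((514.3092041015625, 203.53665161132812), (314.0184020996094, 255.0618133544922), 48.148887634277344)
```

```bash
python3 - <<'E'
from h import *
a=np.array([.5265,.127]);b=np.array([.545,.249])
for n in("scene","side"):
    p,P=cloud(n)
    hsv=cv2.cvtColor(p,cv2.COLOR_RGB2HSV)
    green=(hsv[...,0]>40)&(hsv[...,0]<90)&(hsv[...,1]>80)
    u=(b-a)/np.linalg.norm(b-a);w=np.array([-u[1],u[0]])
    m=~green&(P[...,2]>.005)&(P[...,2]<.03)
    x=(P[...,:2]-a)@u;y=(P[...,:2]-a)@w
    m&=(x>-.06)&(x<.24)&(abs(y)<.06)
    q=P[m][:,:2]
    cnt,l,st,_=cv2.connectedComponentsWithStats(m.astype(np.uint8));i=1+st[1:,4].argmax()
    q=P[l==i][:,:2];r=cv2.minAreaRect((q*1000).astype(np.float32));print(n,st[i],r)
    # edge lines: per-slice y extremes
    x=(q-a)@u;y=(q-a)@w
    for c in np.arange(-.03,.17,.02):
        k=abs(x-c)<.01
        if k.sum()>5:print('%.2f %.4f %.4f'%(c,*np.percentile(y[k],[2,98])),end=' | ')
    print('xend',np.percentile(x,[.5,99.5]))
E
```

```text
scene [ 333  236  116  114 4042] ((538.4393920898438, 213.33578491210938), (248.79046630859375, 80.5711669921875), 80.8812255859375)
-0.03 -0.0376 -0.0257 | -0.01 -0.0376 -0.0292 | 0.01 -0.0379 -0.0292 | 0.03 -0.0378 0.0385 | 0.05 -0.0379 0.0391 | 0.07 -0.0379 0.0389 | 0.09 -0.0381 0.0396 | 0.11 -0.0384 0.0360 | 0.13 -0.0384 0.0386 | 0.15 -0.0383 0.0379 | xend [-0.02999022  0.21093829]
side [279 129  53  73 843] ((538.3858032226562, 209.0725860595703), (249.44720458984375, 79.88164520263672), 81.22869110107422)
-0.03 -0.0369 0.0398 | -0.01 -0.0381 0.0404 | 0.01 0.0320 0.0402 | 0.03 0.0321 0.0403 | 0.05 0.0272 0.0402 | 0.07 0.0195 0.0400 | 0.09 0.0194 0.0399 | 0.11 0.0169 0.0397 | 0.13 0.0098 0.0393 | 0.15 0.0114 0.0395 | xend [-0.04127001  0.20470771]
```

{"method": "drive_tool", "body": {
  "moves": [
    [0, 0, -0.01, -20, -8, 2, 1],
    [0, 0, -0.02, -55, -24, 7, 1],
    [0, 0, -0.03, -92, -40, 12, 1],
    [0, 0, -0.04, -129, -55, 17, 1],
    [0, 0, -0.05, -166, -71, 22, 1],
    [0, 0, -0.06, -203, -87, 27, 1],
    [0, 0, -0.07, -240, -103, 32, 1],
    [0, 0, -0.08, -277, -119, 37, 1],
    [0, 0, -0.09, -314, -135, 42, 1],
    [0, 0, -0.094, -351, -151, 47, 1],
    [0, 0, -0.094, -388, -167, 52, 1],
    [0, 0, -0.094, -420, -180, 56, 1]
  ]
}}

```text
time_s: 1.1
eef_pos: [0.5061, 0.2767, 0.1745]
tcp_rot: [-3.141, -0.0, 2.985]
ft_force: [1.0, -0.3, -0.4]
finger_gap: 0.0852
```

{"method": "drive_tool", "body": {
  "moves": [
    [0, 0, 0, -20, -10, 2, 1],
    [0, 0, 0, -35, -17, 4, 1],
    [0, 0, 0, -35, -17, 4, 1],
    [0, 0, 0, -35, -17, 4, 1]
  ]
}}

```text
time_s: 1.43
eef_pos: [0.5363, 0.2565, 0.1707]
tcp_rot: [-3.141, -0.001, 2.985]
ft_force: [0.0, -0.9, 0.9]
finger_gap: 0.0853
```

```bash
python3 - <<'E'
from h import *
s=get_state();print(s['eef_pos'],s['tcp_rot'],s['q'])
p,d=grab_frame("wrist");np.savez('w.npz',p=p,d=d);cv2.imwrite('pics/w.png',p[:,:,::-1]);print(camera_params('wrist'))
p,d=grab_frame("scene");np.savez('scene2.npz',p=p,d=d)
E
```

```text
[0.53634286 0.25647317 0.17068663] [-3.14137828e+00 -1.46104834e-03  2.98461929e+00] [ 2.46374555e-01  2.83288616e-01  1.61085543e+00  3.96670111e-04
  1.24887657e+00 -1.16757433e+00]
{'mtx': array([[309.70691629,   0.        , 318.36867734],
       [  0.        , 309.70691629, 206.77582404],
       [  0.        ,   0.        ,   1.        ]]), 'tool_from_camera': array([[ 6.76267003e-04, -9.64229534e-01, -2.65067819e-01,
         6.62005791e-02],
       [ 9.99999766e-01,  6.79269678e-04,  8.03377760e-05,
        -7.45909493e-04],
       [ 1.02588476e-04, -2.65067811e-01,  9.64229768e-01,
        -1.42512791e-01],
       [ 0.00000000e+00,  0.00000000e+00,  0.00000000e+00,
         1.00000000e+00]])}
```

View pics/w.png

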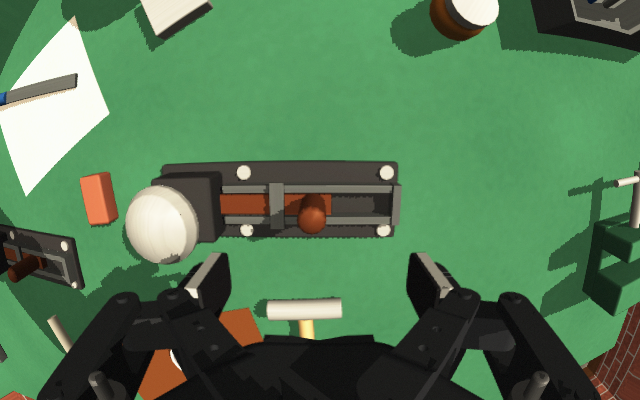

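The wrist view shows the domed stake at (160,225), its knob at (312,213), and the plate corner screws at (244,172), (387,173), (247,230) and (383,230). The fingers are aligned with the plate. I'll cast rays for the knob top and the screws.

```bash
cat >> h.py <<'E'
from scipy.spatial.transform import Rotation as Rn
def wray(u,v,pos,rpy,z):
    c=camera_params('wrist');K=c['mtx'];T=c['tool_from_camera']
    d=np.array([(u-K[0,2])/K[0,0],(v-K[1,2])/K[1,1]]);r=np.hypot(*d)
    ray=np.r_[d/r*np.sin(r),np.cos(r)]
    R=Rn.from_euler('xyz',rpy).as_matrix()
    o=R@T[:3,3]+pos;w=R@T[:3,:3]@ray
    return o+w*(z-o[2])/w[2]
E
python3 - <<'E'
from h import *
pos=[.53634,.25647,.17069];rpy=[-3.14138,-.00146,2.98462]
p=np.load('w.npz')['p'];hsv=cv2.cvtColor(p,cv2.COLOR_RGB2HSV)
m=((hsv[...,0]<14)|(hsv[...,0]>172))&(hsv[...,1]>90);c=np.zeros_like(m);c[180:240,296:332]=1
v,u=np.where(m&c&(np.mgrid[:400,:640][0]>195));print('knob px',u.mean(),v.mean(),u.min(),u.max(),v.min(),v.max())
a=np.deg2rad(81.05)
R=np.array([[np.cos(a),np.sin(a)],[-np.sin(a),np.cos(a)]]);o=np.array([.5384,.2112])
for (uu,vv,z) in [(312,213,.08),(312,220,.082),(244,172,.015),(387,173,.015),(247,230,.015),(383,230,.015),(159,225,.1)]:
    P=wray(uu,vv,pos,rpy,z);print(uu,vv,P,'holder',R@(P[:2]-o))
E
```

```text
knob px 312.56330749354004 212.43755383290267 296 331 196 234
312 213 [0.53825364 0.25035023 0.08      ] holder [0.03865079 0.00623527]
312 220 [0.54332548 0.24956124 0.082     ] holder [0.03866044 0.00110245]
244 172 [0.50479238 0.18602166 0.015     ] holder [-0.0301002   0.02928137]
387 173 [0.52792139 0.32574516 0.015     ] holder [0.11152033 0.0281711 ]
247 230 [0.56476322 0.176052   0.015     ] holder [-0.03061866 -0.03151029]
383 230 [0.58665261 0.31559856 0.015     ] holder [ 0.11063423 -0.03142356]
159 225 [0.52372253 0.12867385 0.1       ] holder [-0.08380476  0.00165997]
```

{"method": "drive_tool", "body": {
  "moves": [
    [0, 0, 0, -5, -3, 10, 1],
    [0, 0, 0, -9, -5, 30, 1],
    [0, 0, 0, -9, -6, 52, 1],
    [0, 0, 0, -9, -6, 75, 1],
    [0, 0, 0, -9, -6, 96, 1],
    [0, 0, 0, -9, -6, 112, 1],
    [0, 0, 0, -9, -6, 122, 1],
    [0, 0, 0, -9, -6, 127, 1],
    [0, 0, 0, -9, -6, 127, 1],
    [0, 0, 0, -9, -6, 127, 1]
  ]
}}

```text
time_s: 2.37
eef_pos: [0.5448, 0.2498, 0.0448]
tcp_rot: [3.141, 0.001, 2.986]
ft_force: [-0.2, -0.0, -0.0]
finger_gap: 0.0852
```

{"method": "drive_tool", "body": {
  "moves": [
    [0, 0, 0, 0, 0, 0, 0.4],
    [0, 0, 0, 0, 0, 0, 0.4],
    [0, 0, 0, 0, 0, 0, 0],
    [0, 0, 0, 0, 0, 0, 0],
    [0, 0, 0, 0, 0, 0, 0],
    [0, 0, 0, 0, 0, 0, 0],
    [0, 0, 0, 0, 0, 0, 0],
    [0, 0, 0, 0, 0, 0, 0],
    [0, 0, 0, 0, 0, 0, 0],
    [0, 0, 0, 0, 0, 0, 0]
  ],
  "force": 50
}}

```text
time_s: 3.2
eef_pos: [0.5447, 0.2493, 0.0449]
tcp_rot: [-3.141, 0.0, 2.986]
ft_force: [-1.8, -1.0, 5.4]
finger_gap: 0.0222
```

{"method": "drive_tool", "body": {
  "moves": [
    [0, 0, 0, 0, -1, 0, 0],
    [0, 0, 0, 0, -2, 0, 0],
    [0, 0, 0, 0, -3, 0, 0],
    [0, 0, 0, 0, -3, 0, 0],
    [0, 0, 0, 0, -3, 0, 0]
  ]
}}

```text
time_s: 3.62
eef_pos: [0.5445, 0.2479, 0.0449]
tcp_rot: [3.139, 0.001, 2.986]
ft_force: [-0.9, 6.5, 3.6]
finger_gap: 0.0223
```

{"method": "drive_tool", "body": {
  "moves": [
    [0, 0, 0, 0, -1, 0, 0],
    [0, 0, 0, 0, -2, 0, 0],
    [0, 0, 0, 0, -2, 0, 0],
    [0, 0, 0, 0, -2, 0, 0]
  ]
}}

```text
time_s: 3.95
eef_pos: [0.5443, 0.246, 0.0449]
tcp_rot: [3.139, 0.001, 2.986]
ft_force: [-0.7, 6.5, 3.1]
finger_gap: 0.0228
```

{"method": "drive_tool", "body": {
  "moves": [
    [0, 0, 0, 0, -1, 0, 0],
    [0, 0, 0, 0, -2, 0, 0],
    [0, 0, 0, 0, -2, 0, 0],
    [0, 0, 0, 0, -2, 0, 0]
  ]
}}

```text
time_s: 4.28
eef_pos: [0.5441, 0.2452, 0.0449]
tcp_rot: [3.137, 0.002, 2.986]
ft_force: [1.2, 11.1, -0.3]
finger_gap: 0.0228
```

{"method": "drive_tool", "body": {
  "moves": [
    [0, 0, 0, 0, -1, 0, 0],
    [0, 0, 0, 0, -2, 0, 0],
    [0, 0, 0, 0, -2, 0, 0],
    [0, 0, 0, 0, -2, 0, 0]
  ]
}}

```text
time_s: 4.62
eef_pos: [0.5441, 0.2452, 0.0449]
tcp_rot: [3.134, 0.003, 2.986]
ft_force: [3.3, 20.6, -1.4]
finger_gap: 0.0226
```

{"method": "drive_tool", "body": {
  "moves": [
    [0, 0, 0, 0, 3, 0, 0],
    [0, 0, 0, 0, 7, 0, 0],
    [0, 0, 0, 0, 11, 0, 0],
    [0, 0, 0, 0, 15, 0, 0],
    [0, 0, 0, 0, 19, 0, 0],
    [0, 0, 0, 0, 23, 0, 0],
    [0, 0, 0, 0, 26, 0, 0],
    [0, 0, 0, 0, 26, 0, 0],
    [0, 0, 0, 0, 26, 0, 0],
    [0, 0, 0, 0, 26, 0, 0]
  ]
}}

```text
time_s: 5.45
eef_pos: [0.5472, 0.2651, 0.0449]
tcp_rot: [-3.14, -0.0, 2.986]
ft_force: [-3.4, -4.2, 8.3]
finger_gap: 0.0227
```

```bash
python3 - <<'E'
from h import *
s=get_state();print(s['eef_pos'],s['tcp_rot'])
p,d=grab_frame("wrist");cv2.imwrite('pics/w2.png',p[100:400,80:560,::-1])
E
```

```text
[0.54724067 0.26512239 0.04487442] [-3.13988007e+00 -6.07303895e-05  2.98579477e+00]
```

View pics/w2.png

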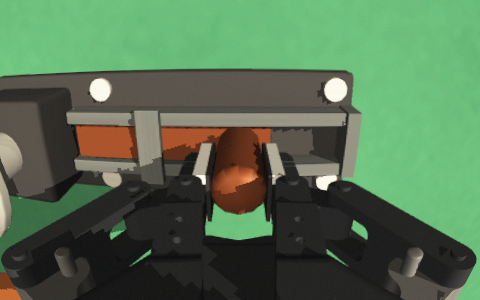

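The crop shows the knob at (240,185), held squarely between the pads, with the bolt drawn out along the rails. I'll push it home and repeat.

{"method": "drive_tool", "body": {
  "moves": [
    [0, 0, 0, 0, -3, 0, 0],
    [0, 0, 0, 0, -7, 0, 0],
    [0, 0, 0, 0, -11, 0, 0],
    [0, 0, 0, 0, -15, 0, 0],
    [0, 0, 0, 0, -19, 0, 0],
    [0, 0, 0, 0, -22, 0, 0],
    [0, 0, 0, 0, -24, 0, 0],
    [0, 0, 0, 0, -26, 0, 0],
    [0, 0, 0, 0, -26, 0, 0],
    [0, 0, 0, 0, -26, 0, 0]
  ]
}}

```text
time_s: 6.33
eef_pos: [0.5441, 0.2452, 0.0449]
tcp_rot: [3.133, 0.003, 2.986]
ft_force: [3.7, 21.7, -3.2]
finger_gap: 0.0225
```

{"method": "drive_tool", "body": {
  "moves": [
    [0, 0, 0, 0, 3, 0, 0],
    [0, 0, 0, 0, 7, 0, 0],
    [0, 0, 0, 0, 11, 0, 0],
    [0, 0, 0, 0, 15, 0, 0],
    [0, 0, 0, 0, 19, 0, 0],
    [0, 0, 0, 0, 23, 0, 0],
    [0, 0, 0, 0, 26, 0, 0],
    [0, 0, 0, 0, 26, 0, 0],
    [0, 0, 0, 0, 26, 0, 0],
    [0, 0, 0, 0, 26, 0, 0]
  ]
}}

```text
time_s: 7.17
eef_pos: [0.5473, 0.265, 0.0449]
tcp_rot: [-3.14, -0.0, 2.986]
ft_force: [-2.6, -4.2, 10.5]
finger_gap: 0.0227
```

{"method": "drive_tool", "body": {
  "moves": [
    [0, 0, 0, 0, -3, 0, 0],
    [0, 0, 0, 0, -7, 0, 0],
    [0, 0, 0, 0, -11, 0, 0],
    [0, 0, 0, 0, -15, 0, 0],
    [0, 0, 0, 0, -19, 0, 0],
    [0, 0, 0, 0, -22, 0, 0],
    [0, 0, 0, 0, -24, 0, 0],
    [0, 0, 0, 0, -26, 0, 0],
    [0, 0, 0, 0, -26, 0, 0],
    [0, 0, 0, 0, -26, 0, 0]
  ]
}}

```text
time_s: 8.0
eef_pos: [0.5441, 0.2451, 0.0449]
tcp_rot: [3.133, 0.003, 2.986]
ft_force: [3.0, 22.1, -0.8]
finger_gap: 0.0229
```

{"method": "drive_tool", "body": {
  "moves": [
    [0, 0, 0, 0, 3, 0, 0],
    [0, 0, 0, 0, 7, 0, 0],
    [0, 0, 0, 0, 11, 0, 0],
    [0, 0, 0, 0, 15, 0, 0],
    [0, 0, 0, 0, 19, 0, 0],
    [0, 0, 0, 0, 23, 0, 0],
    [0, 0, 0, 0, 27, 0, 0],
    [0, 0, 0, 0, 27, 0, 0],
    [0, 0, 0, 0, 27, 0, 0],
    [0, 0, 0, 0, 27, 0, 0]
  ]
}}

```text
time_s: 8.83
eef_pos: [0.5474, 0.266, 0.0449]
tcp_rot: [-3.14, -0.0, 2.986]
ft_force: [-1.9, -4.4, 9.1]
finger_gap: 0.0222
```

{"method": "drive_tool", "body": {
  "moves": [
    [0, 0, 0, 0, -3, 0, 0],
    [0, 0, 0, 0, -7, 0, 0],
    [0, 0, 0, 0, -11, 0, 0],
    [0, 0, 0, 0, -15, 0, 0],
    [0, 0, 0, 0, -19, 0, 0],
    [0, 0, 0, 0, -23, 0, 0],
    [0, 0, 0, 0, -25, 0, 0],
    [0, 0, 0, 0, -27, 0, 0],
    [0, 0, 0, 0, -27, 0, 0],
    [0, 0, 0, 0, -27, 0, 0]
  ]
}}

```text
time_s: 9.67
eef_pos: [0.5441, 0.2451, 0.0449]
tcp_rot: [3.133, 0.003, 2.986]
ft_force: [3.9, 22.3, -2.6]
finger_gap: 0.0225
```

{"method": "drive_tool", "body": {
  "moves": [
    [0, 0, 0, 0, 3, 0, 0],
    [0, 0, 0, 0, 7, 0, 0],
    [0, 0, 0, 0, 11, 0, 0],
    [0, 0, 0, 0, 15, 0, 0],
    [0, 0, 0, 0, 19, 0, 0],
    [0, 0, 0, 0, 23, 0, 0],
    [0, 0, 0, 0, 27, 0, 0],
    [0, 0, 0, 0, 27, 0, 0],
    [0, 0, 0, 0, 27, 0, 0],
    [0, 0, 0, 0, 27, 0, 0]
  ]
}}

```text
time_s: 10.5
eef_pos: [0.5474, 0.2659, 0.0449]
tcp_rot: [-3.14, -0.0, 2.986]
ft_force: [-3.4, -4.9, 8.3]
finger_gap: 0.0223
```

{"method": "drive_tool", "body": {
  "moves": [
    [0, 0, 0, 0, -3, 0, 0],
    [0, 0, 0, 0, -7, 0, 0],
    [0, 0, 0, 0, -11, 0, 0],
    [0, 0, 0, 0, -15, 0, 0],
    [0, 0, 0, 0, -19, 0, 0],
    [0, 0, 0, 0, -23, 0, 0],
    [0, 0, 0, 0, -25, 0, 0],
    [0, 0, 0, 0, -27, 0, 0],
    [0, 0, 0, 0, -27, 0, 0],
    [0, 0, 0, 0, -27, 0, 0]
  ]
}}

```text
time_s: 11.33
eef_pos: [0.5441, 0.2452, 0.0449]
tcp_rot: [3.133, 0.003, 2.986]
ft_force: [2.7, 21.5, -2.2]
finger_gap: 0.0225
```

Four full strokes are done. Now I'll draw the bolt to its stop: 60 mm of travel plus about 6 mm of compliance, then press gently until the force rises.

{"method": "drive_tool", "body": {
  "moves": [
    [0, 0, 0, 0, 4, 0, 0],
    [0, 0, 0, 0, 9, 0, 0],
    [0, 0, 0, 0, 15, 0, 0],
    [0, 0, 0, 0, 21, 0, 0],
    [0, 0, 0, 0, 27, 0, 0],
    [0, 0, 0, 0, 33, 0, 0],
    [0, 0, 0, 0, 39, 0, 0],
    [0, 0, 0, 0, 45, 0, 0],
    [0, 0, 0, 0, 51, 0, 0],
    [0, 0, 0, 0, 56, 0, 0],
    [0, 0, 0, 0, 60, 0, 0],
    [0, 0, 0, 0, 62, 0, 0]
  ]
}}

```text
time_s: 12.33
eef_pos: [0.5528, 0.3001, 0.0448]
tcp_rot: [-3.138, -0.0, 2.986]
ft_force: [-3.3, -7.3, 9.3]
finger_gap: 0.0226
```

{"method": "drive_tool", "body": {
  "moves": [
    [0, 0, 0, 0, 2, 0, 0],
    [0, 0, 0, 0, 4, 0, 0],
    [0, 0, 0, 0, 5, 0, 0],
    [0, 0, 0, 0, 6, 0, 0],
    [0, 0, 0, 0, 6, 0, 0],
    [0, 0, 0, 0, 6, 0, 0]
  ]
}}

```text
time_s: 12.83
eef_pos: [0.5535, 0.3047, 0.0448]
tcp_rot: [-3.137, -0.001, 2.986]
ft_force: [-5.1, -11.3, 12.5]
finger_gap: 0.0225
```

{"method": "drive_tool", "body": {
  "moves": [
    [0, 0, 0, 0, 1, 0, 0],
    [0, 0, 0, 0, 2, 0, 0],
    [0, 0, 0, 0, 2, 0, 0],
    [0, 0, 0, 0, 2, 0, 0]
  ]
}}

```text
time_s: 13.17
eef_pos: [0.5535, 0.3047, 0.0448]
tcp_rot: [-3.133, -0.002, 2.985]
ft_force: [-6.6, -19.5, 15.6]
finger_gap: 0.0226
```

{"method": "drive_tool", "body": {
  "moves": [
    [0, 0, 0, 0, -1, 0, 0],
    [0, 0, 0, 0, -2, 0, 0],
    [0, 0, 0, 0, -3, 0, 0],
    [0, 0, 0, 0, -3, 0, 0]
  ]
}}

```text
time_s: 13.5
eef_pos: [0.5535, 0.3047, 0.0449]
tcp_rot: [-3.139, -0.0, 2.985]
ft_force: [-3.1, -7.9, 9.9]
finger_gap: 0.0223
```

{"method": "drive_tool", "body": {
  "moves": [
    [0, 0, 0, 0, 0, 0, 1],
    [0, 0, 0, 0, 0, 0, 1],
    [0, 0, 0, 0, 0, 0, 1],
    [0, 0, 0, 0, 0, 0, 1],
    [0, 0, 0, 0, 0, 0, 1],
    [0, 0, 0, 0, 0, 0, 1],
    [0, 0, 0, 0, 0, 0, 1],
    [0, 0, 0, 0, 0, 0, 1]
  ]
}}

```text
time_s: 14.17
eef_pos: [0.5534, 0.3068, 0.0442]
tcp_rot: [-3.142, -0.0, 2.986]
ft_force: [-0.5, -0.6, 0.1]
finger_gap: 0.0853
```

{"method": "drive_tool", "body": {
  "moves": [
    [0, 0, 0, 0, 0, -8, 1],
    [0, 0, 0, 0, 0, -22, 1],
    [0, 0, 0, 0, 0, -42, 1],
    [0, 0, 0, 0, 0, -65, 1],
    [0, 0, 0, 0, 0, -88, 1],
    [0, 0, 0, 0, 0, -108, 1],
    [0, 0, 0, 0, 0, -122, 1],
    [0, 0, 0, 0, 0, -127, 1],
    [0, 0, 0, 0, 0, -127, 1],
    [0, 0, 0, 0, 0, -127, 1]
  ]
}}

```text
time_s: 15.0
eef_pos: [0.5534, 0.3067, 0.1716]
tcp_rot: [3.141, 0.0, 2.986]
ft_force: [-0.1, -0.1, -1.1]
finger_gap: 0.0852
```

```bash
python3 - <<'E'
from h import *
s=get_state();pos,rpy=s['eef_pos'],s['tcp_rot'];print(pos,rpy,s['finger_gap'],s['ft_force'])
p,d=grab_frame("wrist");cv2.imwrite('pics/w3.png',p[:,:,::-1])
p,d=grab_frame("scene");np.savez('scene3.npz',p=p,d=d)
hsv=cv2.cvtColor(np.ascontiguousarray(p),cv2.COLOR_RGB2HSV)
for f in('scene.npz','scene3.npz'):
    p,P=cloud('scene',f);hsv=cv2.cvtColor(p,cv2.COLOR_RGB2HSV)
    rust=((hsv[...,0]<14)|(hsv[...,0]>172))&(hsv[...,1]>90)
    for nm,b in(('dome',(380,255,460,345)),('flat',(235,130,270,175))):
        m=np.zeros((400,640),bool);m[b[1]:b[3],b[0]:b[2]]=1
        k=P[m&rust&(P[...,2]>.074)&(P[...,2]<.09)];print(f,nm,len(k),k.mean(0) if len(k) else '')
E
```

```text
[0.55341998 0.30667835 0.17157621] [3.14138532e+00 4.28770793e-04 2.98584577e+00] 0.08521153518943368 [-0.14674036 -0.05922323 -1.1097878 ]
scene.npz dome 149 [0.54613171 0.25181358 0.07904751]
scene.npz flat 73 [ 0.56528356 -0.17346286  0.07822505]
scene3.npz dome 167 [0.55512915 0.30699954 0.07927101]
scene3.npz flat 71 [ 0.56545125 -0.17360576  0.07823353]
```

View pics/w3.png

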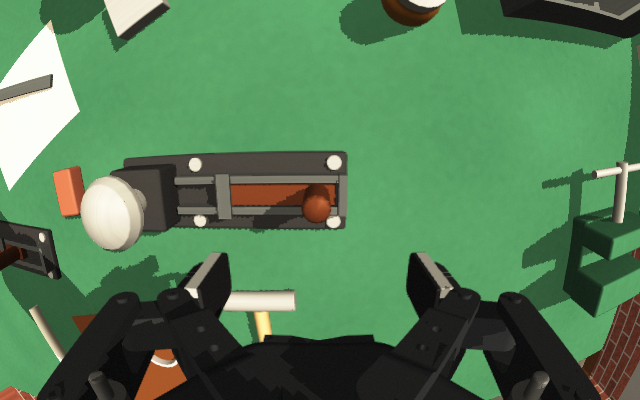

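The picture shows the gripper clear and the knob at (317,203), at the drawn end of its slot. It moved 55.9 mm from where it started, about 4 mm out, which makes 60 mm. The other holder's knob hasn't moved.

```bash
python3 -c "from rig import *;print(close_job())"
```

```text
the job is handed in; nothing more can be done
None
```

The domed holder's bolt is free and drawn all the way out to its stop, and the job is handed in after about 15 s of robot time.

- **Working the bolt:** it started about 4 mm out, so I first pushed it home. I then worked it four times, about 20–21 mm out and fully home again, pressing home with about 22 N each time. Last, I drew it about 60 mm to the stop with about 20 N, let go and raised the gripper clear.
- **Last checks:** with the gripper open and clear (wrist force about 1 N), the scene camera shows the knob 55.9 mm from where it started. That agrees with about 60 mm from home. The flat-stake holder's knob is within 0.3 mm of its first position.
- **Disagreements:** the two fixed cameras differed by up to about 5 mm in y. I settled this with the wrist camera and by feeling the end stops. The gripper's opening read 22–23 mm on the 24 mm knob, but a picture during the first stroke showed it held squarely.

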